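# Clamp the filter cartridge in its socket

### The arm

A 6-joint arm with a two-finger parallel gripper is mounted at the origin on the work surface. World frame = base frame: x ahead of the robot, y to its left, z up, the work surface at z = 0. Lengths are in m, angles in rad, forces in N, time in s.
With the tool pointing down it reaches from about 0.35 to 0.775 m from the base axis. Payload 7.3 kg.
Tool frame: the origin (TCP) lies on the centre line of the jaws, within the pads' length; the fingertips stand 14 mm ahead of it and the grasp point (between the pads) lies 5 mm behind it; z points along the fingers, y is the direction in which the jaws open and shut (so a half turn about z gives the same grasp; the last joint's range is limited). The gripper opens to 92 mm and grips with 3 to 60 N. Pads are 19 mm wide; open, the fingers measure 130 mm over their backs; the gripper's body (75 mm by 190 mm) begins 47 mm behind the grasp point.
Start: joints at [1.013, 0.342, 1.524, -0, 1.275, -0.146], TCP at [0.21, 0.481, 0.241] pointing down, gripper open.
Joint ranges: [-2.53, 2.53], [-0.77, 2.02], [0.04, 2.7], [-1, 4.14], [0.28, 2.66], [-3.11, 3.11]. Speed limits (rad/s): [2.57, 2.57, 3.14, 3.14, 3.14, 3.14].

### API

Orientations are given as [roll, pitch, yaw] about the fixed x, y, z axes, in that order (R = Rz(yaw) Ry(pitch) Rx(roll)).
In Python, from cell import telemetry, cams, robot gives the robot as it stands.
- The arm moves only by the tool servo_tool, never from a script. Its argument "targets" is text: rows parted by semicolons, each of 4 numbers parted by spaces: the shift along the tool's x, y, z in mm, then the turn about the tool's z in rad. In form: x y z yaw; .... A call has 1 to 20 rows; each row shifts and turns the pose as measured when the row begins, along the tool's axes as they then stand; what a row does not reach is not made up. A row lasts 1/8 s, in which the tool goes at most 62.5 mm and 10.7 degrees, less where a joint would pass 70% of its speed; a pose out of reach is approached as far as the arm can. A call with a gripper value outside its range is refused whole. "hand" is the opening, from 0 (shut) to 1 (fully open), set as the call begins (left out, the last holds). The fingers move at their own pace and stop on an object; "squeeze" is the grip in N (left out, the last holds). Time passes only in rows, so rows that do not move let the fingers close. It gives the time, the measured TCP pose, the force and the opening at its end, in the units of the state.
- telemetry.observe(): the state, without advancing time (a new reading comes with each control period).
- cams.read_camera(name): name is "scene" or "top"; returns a dict with "color" (480x640x3 uint8, red, green, blue), "K" (3x3 intrinsics, pixels), "R" (3x3) and "t" (3): a world point X has camera coordinates R X + t. Camera axes: x right, y down, z forward; pixel columns grow to the right and rows downward; lengths in m; the calibration is good to about 2 mm. A picture is of the moment at which its call begins. There is no depth.
- robot.hand_in(): hands the job in, once; it reports no verdict.
Trained networks look in a picture, given as the dict that the camera call returned (one of the last four; its "shot" number tells which), for a name from the list of things; names that differ only in an ending like _2 or _b are one class to them, and where a whole thing is asked for, a point or a joint stands for the part that bears it (a point fixed in the world has none). Each returns a list of dicts, best first, with "score" (0 to 1); they miss things now and then, are a little off and sometimes report something else, mostly with a low value. They report only what shows in the picture. A call takes as long as a camera call. They do not tell look-alikes from the thing itself.
- cams.cut_out(picture, query): "region" (480x640 bool, what is visible of it) and "extent" ([centre column, centre row, width, height] in pixels, round what is visible of it).
The state is a dict: "time": time; "qpos": joint angles; "qvel": joint speeds; "joint_efforts": joint torques, N m; "tool_pos": TCP position; "tool_rot": TCP orientation; "contact_force": force on the tool from outside, world axes, zero at the start; "torque": the same for the moment, N m; "opening": finger opening in m.
Only numpy, scipy, OpenCV 4.12 (cv2) and the standard library are available. Lean on these libraries where they do the work, as an engineer would, in place of code of your own. Each camera call takes 0.05 s, during which the arm holds its last target.

### The job

Two identical metal socket blocks with red-handled clamp levers stand on the dark green bench mat, both levers raised. Swing the lever of the block that holds the blue-capped filter cartridge fully down over the cartridge, so that it is shut. Leave the empty block's lever up and the cartridge seated in its socket.

Things in the scene. Friction and masses are not known exactly. Their poses are not given: they have to be found in the camera images.
- loaded_pivot (a point): Hinge centre of the loaded block's lever, 62 mm above the bench; the aluminium block (80 x 64 x 40 mm high, screwed down) has its centre 30 mm along -x from here. Axes are the fixed block's: z up, y along the hinge pin; the shut lever lies along -x, roughly towards the robot (yaw within 35 deg). At lever angle a the handle's centre is 100 cos(a) mm along -x and 100 sin(a) mm up from here.
- loaded_lever (a joint): Angle of the loaded block's lever, rad: 0 shut (level, end stop), 1.5 fully raised; starts 1.15 to 1.45. Red handle 22 wide (along y), 16 thick, 50 mm long, 75 to 125 mm from the hinge, on a steel bar 16 x 8 mm. Shut, it overhangs the block's end, free below and beside. Stiff by friction: about 1.2 N at the handle moves it, and it stays where left.
- cartridge (a point): Centre (half-way up) of the filter cartridge standing loose in the loaded block's round socket: white body 26 mm across, blue cap 32 mm across, 40 mm high, top 56 mm above the bench; z is its upright axis. Seated, it is 35 mm along the block's -x from the hinge and 26 mm below it. The shut lever passes 2 mm over it. A like spare on the bench is not part of the job.
- empty_lever (a joint): Angle of the lever on the other, empty block (same block and lever, open socket; 0.24 to 0.4 m to the side of the loaded one). Same meaning, starts between 1.15 and 1.45 rad; to be left raised.
Mind the look-alikes: they are no part of the job. What is shaped like the part that bears loaded_pivot but pink or yellow is not meant. What is shaped like the part that bears empty_lever but purple is not meant.

How it is judged:
By the outcome, as a careful person would: the job done as asked, in the order asked, and still so for the second after the job is handed in, with the robot touching nothing.
It also fails if it takes over 35 s, if anything falls off the work surface, if the arm or the gripper's body presses on something with over 40 N, if the wrist force passes 120 N, or if a joint passes its speed limit or range.

## Working session

There is one attempt and no reset: what is moved stays moved. The work goes in short steps, Python scripts to look and compute and a tool call to move; the robot and the scene stay as the last step left them, time stands still between calls to the robot, and variables do not carry over. Pictures are saved under pics/ and viewed, and the job is handed in when it is done.

Besides the shell and the picture viewer there is one more tool, called after ">>>" as name(argument=value, ...), one argument or row to a line, values as JSON. servo_tool: Moves the arm, as the interface text tells. Its arguments: {"type":"object","properties":{"targets":{"type":"string"},"hand":{"type":"number"},"squeeze":{"type":"number"}},"required":["targets"]}

```bash
mkdir -p pics; ls; python3 - <<'E'
from cell import telemetry, cams, robot
import cv2,pickle
print(telemetry.observe())
P={}
for n in("scene","top"):
    p=cams.read_camera(n);P[n]=p
    cv2.imwrite(f"pics/{n}0.png",p["color"][:,:,::-1])
    print(n,p["K"],p["R"],p["t"])
    for q in("loaded_pivot","loaded_lever","cartridge","empty_lever"):
        try:
            for d in cams.cut_out(p,q): print(n,q,round(d["score"],2),d["extent"],d["region"].sum())
        except Exception as e: print(q,e)
pickle.dump(P,open("p0.pkl","wb"))
E
```

```text
pics
{'time': 0.0, 'qpos': array([ 1.01300943e+00,  3.42748536e-01,  1.52501939e+00, -2.81582274e-06,
        1.27537003e+00, -1.45992286e-01]), 'qvel': array([ 1.23555336e-03,  1.06126677e-03, -3.38500513e-04,  4.41515636e-04,
       -6.54134778e-05, -8.61233678e-04]), 'joint_efforts': array([-2.72114776e-03, -4.31243491e+01, -2.44216651e+01,  7.14393798e-02,
        5.62579965e-02, -1.27126186e-04]), 'tool_pos': array([0.2099079 , 0.48079788, 0.24003071]), 'tool_rot': array([-3.14006339e+00, -2.22138247e-04,  2.72979870e+00]), 'contact_force': array([-0.76354106, -0.42970669,  0.05097149]), 'torque': array([0.01611624, 0.00095438, 0.02398893]), 'opening': 0.09191508970490465}
scene [[457.81704261   0.         323.30851446]
 [  0.         457.81704261 243.36352495]
 [  0.           0.           1.        ]] [[ 0.38705301  0.92196059 -0.01336514]
 [ 0.80710795 -0.34577351 -0.47855767]
 [-0.44583262  0.17444007 -0.8779544 ]] [-0.22203295 -0.31712297  1.23083729]
scene loaded_pivot 0.94 [373.2, 165.4, 46.7, 62.1] 1527
scene loaded_pivot 0.87 [375.7, 272.8, 55.4, 64.3] 1821
scene loaded
[... 516 characters left out ...]
.           0.           1.        ]] [[-7.00902739e-04 -9.99872057e-01  1.59805335e-02]
 [-9.86122051e-01 -1.96201007e-03 -1.66010396e-01]
 [ 1.66020510e-01 -1.58751136e-02 -9.85994509e-01]] [0.03761782 0.42608833 0.95554481]
top loaded_pivot 0.76 [233.9, 309.2, 50.9, 69.1] 1978
top loaded_pivot 0.58 [289.2, 183.9, 49.7, 45.3] 1390
top loaded_pivot 0.57 [122.5, 268.8, 47.4, 66.6] 2145
top loaded_lever 0.62 [113.5, 268.2, 13.9, 62.1] 645
top loaded_lever 0.57 [225.1, 310.4, 20.1, 58.6] 578
top cartridge 0.62 [289.1, 184.1, 17.3, 18.9] 178
top empty_lever 0.91 [495.0, 357.1, 16.4, 65.4] 682
top empty_lever 0.81 [411.1, 147.4, 20.8, 19.1] 247
top empty_lever 0.56 [550.0, 272.3, 33.3, 61.8] 647
```

View pics/scene0.png

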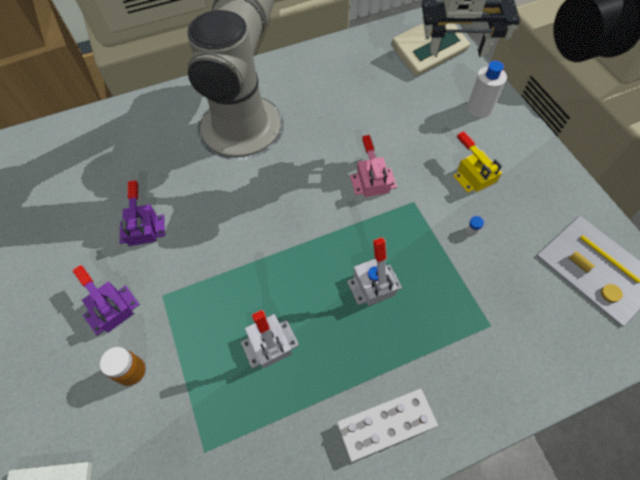

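View pics/top0.png

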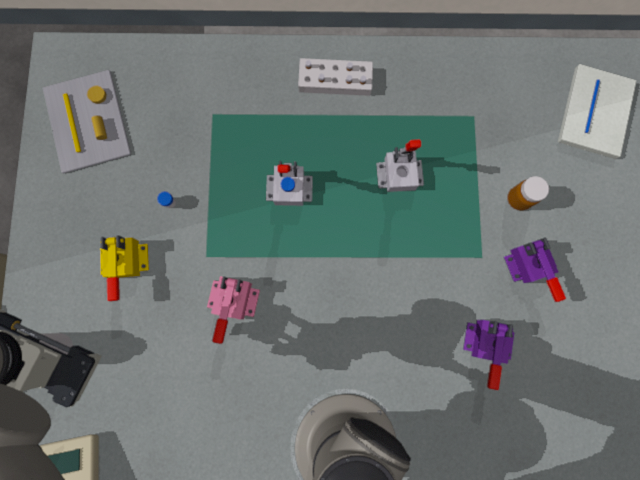

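The candidates are:
- the grey block with a blue cap, at scene (375,272) / top (289,184);
- the empty grey block, at scene (270,340) / top (402,170);
- the pink, yellow and purple look-alikes, which are off the mat.

The grey block with the blue cap fits the task. I'll enlarge it to confirm.

```bash
cat > h.py <<'E'
import numpy as np
def ray(p,u,v,z):
    K,R,t=p["K"],p["R"],np.array(p["t"])
    d=R.T@np.linalg.solve(K,[u,v,1]);c=-R.T@t
    return c+d*(z-c[2])/d[2]
def proj(p,X):
    x=p["K"]@(p["R"]@np.array(X)+p["t"]);return x[:2]/x[2]
E
python3 - <<'E'
import pickle,cv2,numpy as np
from h import *
P=pickle.load(open("p0.pkl","rb"))
a=P["top"]["color"][140:220,245:345];b=P["scene"]["color"][225:315,335:415]
a=cv2.resize(a,(500,400),interpolation=cv2.INTER_CUBIC)
b=cv2.resize(b,None,fx=400/90,fy=400/90,interpolation=cv2.INTER_CUBIC)
b=b[:,:300] if b.shape[1]<300 else b
o=np.hstack([a,b])[:,:800]
cv2.imwrite("pics/crop0.png",o[:,:,::-1]);print(o.shape)
for n in("top","scene"):
    p=P[n];hsv=cv2.cvtColor(p["color"],cv2.COLOR_RGB2HSV)
    m=cv2.inRange(hsv,(100,120,60),(125,255,255))
    N,l,s,c=cv2.connectedComponentsWithStats(m)
    for i in range(1,N):
        if s[i,4]>40: print(n,'blue',s[i],c[i],ray(p,*c[i],0.054))
    m=cv2.inRange(hsv,(0,170,80),(8,255,255))|cv2.inRange(hsv,(172,170,80),(180,255,255))
    N,l,s,c=cv2.connectedComponentsWithStats(m)
    for i in range(1,N):
        if s[i,4]>30: print(n,'red',s[i],c[i],ray(p,*c[i],0.157))
E
```

```text
(400, 800, 3)
top blue [585  80  15  53 158] [591.98101266 106.12658228] [ 0.73834202 -0.56087011  0.054     ]
top blue [281 177  14  15 160] [287.4875 183.825 ] [0.5529087  0.12585585 0.054     ]
top blue [157 192  16  14 174] [164.66091954 198.53448276] [0.51896886 0.38958362 0.054     ]
top red [406 140  15  11 125] [412.968 144.592] [ 0.60314143 -0.12887545  0.157     ]
top red [278 164  12   9  88] [283.43181818 168.27272727] [0.55304039 0.12643995 0.157     ]
top red [107 277  12  24 252] [112.84126984 288.70238095] [0.31843136 0.43904765 0.157     ]
top red [547 278  18  24 256] [555.734375   289.26953125] [ 0.31766729 -0.38973876  0.157     ]
top red [213 319  14  24 234] [219.61111111 330.58119658] [0.24185355 0.23861074 0.157     ]
top red [488 364  14  26 257] [494.41245136 376.692607  ] [ 0.15875883 -0.26365616  0.157     ]
scene blue [486  61  18  18 225] [494.22666667  69.23111111] [0.1339394  0.68908383 0.054     ]
scene blue [470 216  14  14 149] [476.18791946 222.24161074] [0.53206749 0.38529962 0.054     ]
scene blue [368 267  10  14 112] [372.83035714 273.33928571] [0.55449455 0.12114598 0.054     ]
scene red [458 132  16  16 127] [465.32283465 139.34645669] [0.38444248 0.41621431 0.157     ]
scene red [363 136  10  15 101] [367.42574257 142.79207921] [0.30875561 0.21729824 0.157     ]
scene red [128 181  10  17 143] [132.24475524 189.20979021] [ 0.22819383 -0.27934526  0.157     ]
scene red [374 238  12  23 212] [379.53301887 248.97169811] [0.55336003 0.12646311 0.157     ]
scene red [ 74 266  18  19 180] [ 82.         274.93888889] [ 0.38521905 -0.40491824  0.157     ]
scene red [253 311  16  21 205] [260.48780488 320.74146341] [ 0.5993694  -0.12809882  0.157     ]
```

View pics/crop0.png

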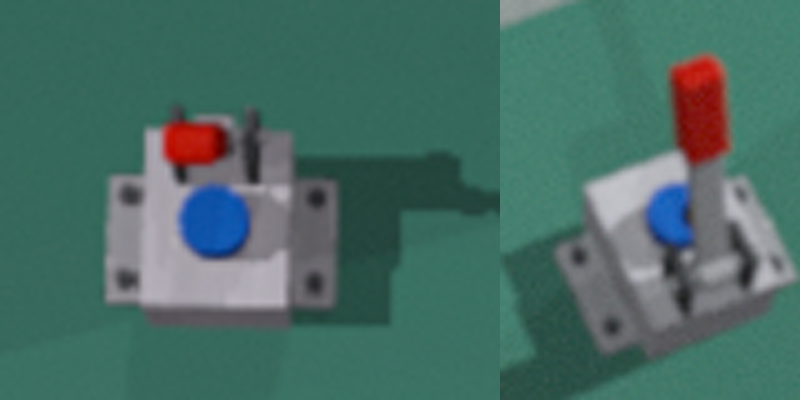

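The crop shows the plain grey block with the blue cap in its socket (top (287,184)) and a raised red handle (top (283,168), scene (380,249)). It's the target. Next I'll fit the pose.

```bash
python3 - <<'E'
import pickle,numpy as np
from h import *
from scipy.optimize import least_squares
P=pickle.load(open("p0.pkl","rb"))
p=P["top"]
cr=[(145,305),(290,305),(293,132),(147,128)]
W=[ray(p,245+c[0]/5-.1,140+c[1]/5-.1,0.04) for c in cr]
for w in W: print(w.round(4))
def ang(a,b): d=b-a; return np.degrees(np.arctan2(d[1],d[0]))
print("edges: side yaw",ang(W[1],W[2]),ang(W[0],W[3]),"front",ang(W[1],W[0])-90, "lens",[np.linalg.norm(W[i]-W[i-1]).round(4) for i in range(4)])
def model(q):
    x,y,s,a=q; f=np.array([np.cos(s),np.sin(s),0]);l=np.array([-f[1],f[0],0]);pv=np.array([x,y,.062]);z=np.array([0,0,1])
    cen=pv-30*f/1000; cen[2]=.04
    H=pv-.1*np.cos(a)*f+.1*np.sin(a)*z
    cap=pv-.035*f; cap[2]=.054
    cs=[cen-.04*f+.032*l,cen-.04*f-.032*l,cen+.04*f-.032*l,cen+.04*f+.032*l]
    return H,cap,cs
def res(q):
    H,cap,cs=model(q);r=[]
    r+=list(proj(P["top"],H)-[283.43,168.27])+list(proj(P["scene"],H)-[379.53,248.97])
    r+=list(proj(P["top"],cap)-[287.5,183.8])
    for c,u in zip(cs,cr): r+=list(proj(p,c)-[245+u[0]/5-.1,140+u[1]/5-.1])
    return r
s=least_squares(res,[.59,.126,0,1.25]);print(s.x,np.degrees(s.x[2]),s.fun.round(1));H,c,_=model(s.x);print(H,c)
E
```

```text
[0.5182 0.1561 0.04  ]
[0.5185 0.0926 0.04  ]
[0.5977 0.0919 0.04  ]
[0.5992 0.1568 0.04  ]
edges: side yaw -0.48451192022261497 0.4551844766650244 front 0.20192707934359078 lens [np.float64(0.081), np.float64(0.0635), np.float64(0.0792), np.float64(0.0648)]
[ 0.5882555   0.12514645 -0.00554832  1.21451392] -0.3178954052560774 [ 0.6  0.1 -0.6  0.5  0.2 -0.1 -0.6 -0.1 -0.4  0.2 -0.5 -0.2 -0.2  0.3]
[0.55337678 0.12533997 0.15572   ] [0.55325604 0.12534064 0.054     ]
```

Fit residuals are 0.6 px or less. The pivot is at about (0.588, 0.125), yaw ≈ 0, lever angle ≈ 1.21, and the handle is at (0.553, 0.125, 0.156). I'll close the fingers, turn the tool so x points along -x world, and move behind the lever at height.

>>> servo_tool(
  targets="0 0 0 -0.137; 0 0 0 -0.137; 0 0 0 -0.137; -33 -30 0 0; -33 -30 0 0; -33 -30 0 0; -33 -30 0 0; -33 -30 0 0; -33 -30 0 0; -33 -30 0 0; -33 -30 0 0; -33 -30 0 0; -33 -30 0 0; -33 -30 0 0; -33 -30 0 0; 0 0 0 0",
  hand=0,
  squeeze=10,
)

```text
time: 2.5
tool_pos: [0.624, 0.1158, 0.2405]
tool_rot: [3.139, 0.002, -3.126]
contact_force: [0.2, -0.4, -1.0]
opening: 0.0002
```

>>> servo_tool(
  targets="0 10 0 0.015; 0 0 20 0; 0 0 20 0; 0 0 18 0; 0 0 0 0",
)

```text
time: 3.12
tool_pos: [0.6201, 0.1341, 0.1823]
tool_rot: [3.137, 0.002, -3.138]
contact_force: [0.2, 0.7, -0.1]
opening: 0.0007
```

```bash
python3 - <<'E'
from cell import telemetry, cams
import cv2,numpy as np
s=telemetry.observe();print(s["tool_pos"],s["tool_rot"],s["contact_force"])
o=[]
for n,(r,c) in {"scene":((190,340),(290,490)),"top":((100,250),(200,400))}.items():
    p=cams.read_camera(n);o.append(cv2.resize(p["color"][r[0]:r[1],c[0]:c[1]],(400,300)))
cv2.imwrite("pics/pre1.png",np.hstack(o)[:,:,::-1])
E
```

```text
[0.6201382  0.13405253 0.18231755] [ 3.13694603e+00  1.75486637e-03 -3.13797458e+00] [ 0.22952986  0.73152461 -0.05216539]
```

View pics/pre1.png

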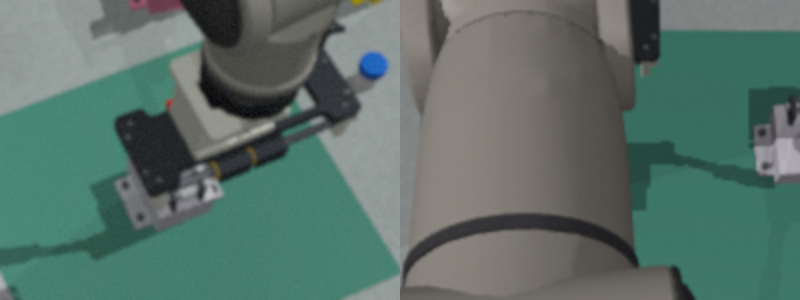

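The fingers are shut and hidden behind the gripper at scene crop (190,170). They are clear of the lever on its +x side, with the tool slightly off in y. I'll correct y, then approach and follow the arc partway.

>>> servo_tool(
  targets="0 -9 0 0; 20 0 2 0; 20 0 2 0; 12 0 2 0; 10 0 4 0; 10 0 5 0; 0 0 0 0",
)

```text
time: 4.1
tool_pos: [0.5499, 0.1228, 0.1736]
tool_rot: [3.136, 0.017, -3.139]
contact_force: [-0.0, -0.4, 0.8]
opening: 0.0004
```

>>> servo_tool(
  targets="8 2 6 0; 10 0 8 0; 8 0 8 0; 7 0 9 0; 5 0 9 0; 0 0 0 0",
)

```text
time: 4.85
tool_pos: [0.5097, 0.1248, 0.1295]
tool_rot: [3.137, 0.015, -3.139]
contact_force: [0.6, 0.3, 0.5]
opening: 0.0002
```

```bash
python3 - <<'E'
from cell import telemetry, cams
import cv2,numpy as np
s=telemetry.observe();print(s["tool_pos"],s["tool_rot"],s["contact_force"])
p=cams.read_camera("scene");cv2.imwrite("pics/mid1.png",cv2.resize(p["color"][190:340,290:490],(800,600))[:,:,::-1])
E
```

```text
[0.50971266 0.12484847 0.12947226] [ 3.13658564  0.01528231 -3.1393379 ] [0.57862651 0.32332287 0.54490251]
```

View pics/mid1.png

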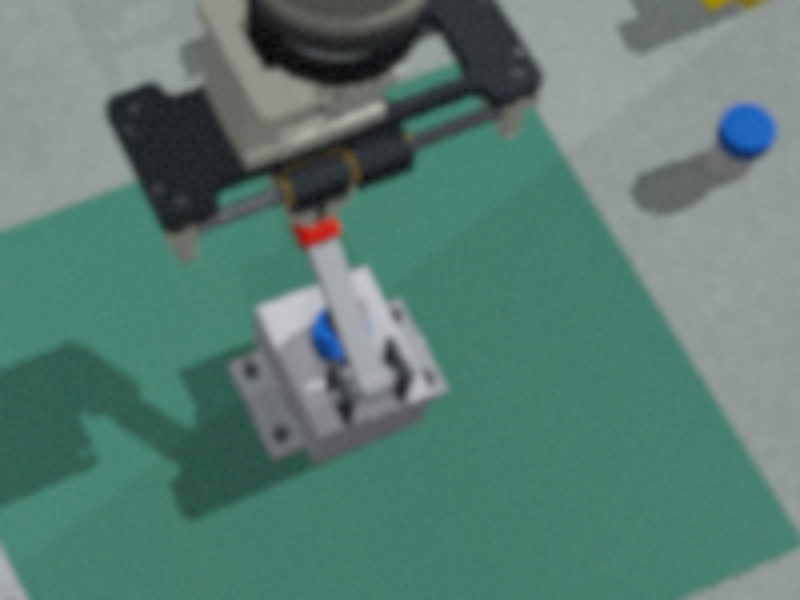

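The lever has followed: the bar runs from (375,375) to the red handle at (320,232), under the finger, and the cap is still seated at (328,335). I'll carry on down to the stop.

>>> servo_tool(
  targets="5 0 9 0; 4 0 9 0; 3 0 8 0; 2 0 7 0; 1 0 5 0; 0 0 3 0; 0 0 0 0",
)

```text
time: 5.78
tool_pos: [0.4957, 0.125, 0.0859]
tool_rot: [3.136, 0.017, -3.14]
contact_force: [-0.2, 0.1, -1.0]
opening: 0.0005
```

>>> servo_tool(
  targets="0 0 2 0; 0 0 2 0; 0 0 2 0; 0 0 0 0",
)

```text
time: 6.28
tool_pos: [0.4959, 0.1251, 0.0846]
tool_rot: [3.137, 0.02, -3.139]
contact_force: [0.4, -0.2, -0.1]
opening: 0.0006
```

>>> servo_tool(
  targets="0 0 4 0; 0 0 4 0; 0 0 4 0",
)

```text
time: 6.65
tool_pos: [0.4963, 0.1252, 0.0831]
tool_rot: [3.137, 0.025, -3.138]
contact_force: [-15.3, -2.9, 44.2]
opening: 0.0004
```

The end stop is reached: 44 N at the fingertip with z stalled at 83 mm, against 84 mm expected. I'll back off upward and check.

>>> servo_tool(
  targets="0 0 -6 0; 0 0 -20 0; 0 0 -40 0; 0 0 -50 0; 0 0 -50 0; 0 50 -20 0; 0 55 0 0; 0 55 0 0; 0 55 0 0; 0 55 0 0; 0 0 0 0",
)

```text
time: 8.02
tool_pos: [0.4923, 0.402, 0.2754]
tool_rot: [3.136, 0.028, 3.141]
contact_force: [0.6, 0.1, -0.1]
opening: 0.0008
```

```bash
python3 - <<'E'
from cell import telemetry, cams
from h import *
import cv2,numpy as np
s=telemetry.observe();print(s["time"],s["tool_pos"],s["contact_force"])
o=[]
for n,(r,c) in {"scene":((220,370),(230,430)),"top":((110,260),(240,440))}.items():
    p=cams.read_camera(n);o.append(cv2.resize(p["color"][r[0]:r[1],c[0]:c[1]],(800,600))[::1])
    for a in (0,.05,.1): print(n,a,proj(p,[.588-.1*np.cos(a),.125,.062+.1*np.sin(a)]), proj(p,[.588-.1*np.cos(a)+.008*np.sin(a),.125,.062+.1*np.sin(a)+.008*np.cos(a)]))
    hsv=cv2.cvtColor(p["color"],cv2.COLOR_RGB2HSV)
    m=cv2.inRange(hsv,(0,170,80),(8,255,255))|cv2.inRange(hsv,(172,170,80),(180,255,255))
    N,l,S,C=cv2.connectedComponentsWithStats(m)
    for i in range(1,N):
        if S[i,4]>30: print(n,'red',S[i],C[i],ray(p,*C[i],0.067))
    m=cv2.inRange(hsv,(100,120,60),(125,255,255))
    N,l,S,C=cv2.connectedComponentsWithStats(m)
    for i in range(1,N):
        if S[i,4]>10: print(n,'blue',S[i],C[i])
    cv2.imwrite(f"pics/after_{n}.png",o[-1][:,:,::-1])
E
```

```text
8.025 [0.49231471 0.40204248 0.27543043] [ 0.64494571  0.13655403 -0.13229032]
scene 0 [361.24757176 245.1625196 ] [361.47098537 243.37527114]
scene 0.05 [361.41162887 244.09631305] [361.71713908 242.44768366]
scene 0.1 [361.62674218 243.11806986] [362.01484371 241.6137127 ]
scene red [458 132  16  16 131] [465.32824427 139.41984733] [0.32539625 0.4788298  0.067     ]
scene red [363 136  11  15 105] [367.59047619 142.68571429] [0.24050228 0.25724818 0.067     ]
scene red [128 181  10  17 158] [132.41139241 188.82278481] [ 0.14972044 -0.29746343  0.067     ]
scene red [355 235  16  20 172] [362.05232558 244.55813953] [0.48967804 0.12577856 0.067     ]
scene red [ 73 266  19  19 184] [ 81.85326087 274.94021739] [ 0.32594131 -0.43859166  0.067     ]
scene red [252 310  17  22 215] [260.39069767 320.48837209] [ 0.56471062 -0.12909385  0.067     ]
scene blue [486  61  16  18 175] [492.78285714  69.49142857]
scene blue [470 216  14  13 146] [476.23287671 222.11643836]
scene blue [368 270   6  10  33] [370.21212121 275.06060606]
top 0 [287.19679528 212.06172044] [286.92527476 211.18303344]
top 0.05 [287.02851681 211.45708628] [286.75727788 210.38512027]
top 0.1 [286.86063263 210.73255681] [286.59041369 209.46728911]
top red [406 140  15  11 128] [412.8828125 144.734375 ] [ 0.63875588 -0.14788126  0.067     ]
top red [282 201  10  23 207] [286.20289855 211.53140097] [0.48795709 0.12674843 0.067     ]
top red [547 278  19  24 252] [555.94444444 289.29761905] [ 0.32351294 -0.43682807  0.067     ]
top red [213 319  14  24 239] [219.44351464 330.69874477] [0.23954589 0.25840661 0.067     ]
top red [488 364  13  26 267] [494.04494382 376.64044944] [ 0.1480447  -0.29630355  0.067     ]
top blue [585  80  15  53 157] [592.01273885 105.96178344]
top blue [291 179   4  11  27] [292.62962963 184.33333333]
top blue [281 180   2   9  14] [281.64285714 184.        ]
top blue [157 192  16  14 172] [164.72674419 198.56976744]
```

View pics/after_scene.png

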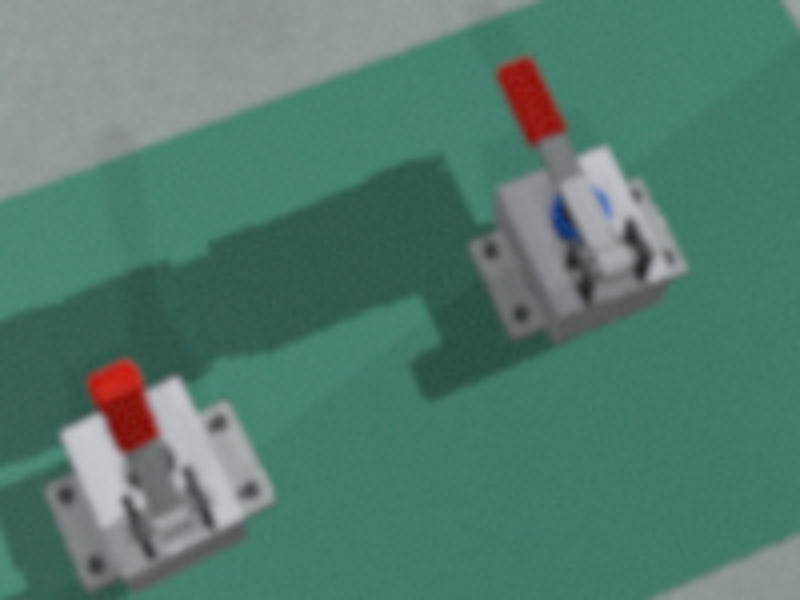

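View pics/after_top.png

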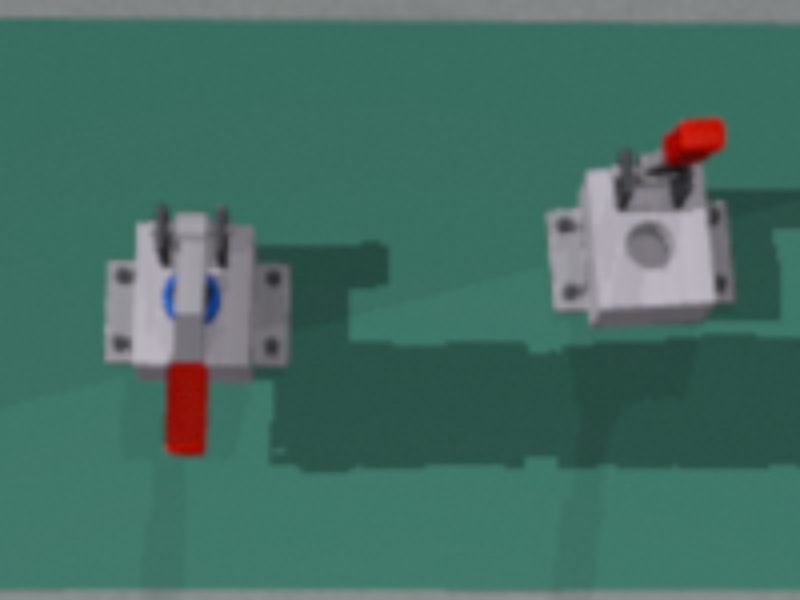

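The lever lies level over the cap: red handle at top (286,211.5), with 212/211 predicted for shut. The cap is still in its socket, and the empty lever hasn't moved: top (413,145), as before.

```bash
python3 -c "
from cell import robot
print(robot.hand_in())"
```

```text
the job is handed in; nothing more can be done
None
```

I swung the loaded block's lever down with closed fingertips until it hit its end stop, backed the arm clear, and handed the job in at about 8 s of robot time.

- **Lever shut:** the fingertip push met a hard stop at 44 N with the tool at z = 83 mm, against 84 mm expected. In the pictures taken after backing off, the handle is within about 1 px of its predicted shut position in both cameras. They put the lever angle at about 0 to 0.05 rad and can't resolve it finer than that.
- **Cartridge:** it is still seated under the bar in the final pictures.
- **Empty block:** its lever is still raised and has not moved.
- **Clearance:** the robot is touching nothing, with wrist force near zero.
- **Force limit:** the 44 N press was made by the fingertips. It is below the 120 N wrist limit, but above the 40 N limit given for the arm and gripper body. I took the fingertips as not covered by that limit. No other check failed or disagreed.

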